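Tip up the amber tape roll in the V-cradle and hang it on its peg

TASK

Hang the amber tape roll on the horizontal peg that has the amber collar and tip. The roll lies flat on the bench, so first tip it up: lay it leaning in the grey V-cradle and let go of it there, then take it again another way, so that its bore comes level, thread it onto the peg past the raised tip and leave it hanging freely there. Leave the blue roll where it is.

Things in the scene. Friction and masses are not known exactly. Their poses are not given: they have to be found in the camera images.
- amber_roll: loose roll of amber (orange) tape with a brown paper core, a plain ring: 56 mm outside diameter, 32 mm wide, 26 mm bore right through, 90 g (varies by a quarter). Starts lying flat on the worktop, left or right. Origin: centre of its lower end face; z is the bore's axis, up at the start. Both end faces are alike.
- amber_roll_center (a point): middle of the amber roll, on the bore's axis, 16 mm from either end face
- blue_roll: loose roll of blue tape of the same size, lying flat on the worktop at the other side; not to be moved. Origin: centre of its lower end face
- cradle: fixed grey V-cradle: two flat faces, each rising at 45 degrees and 48 mm long up the slope, meet in a valley along the cradle's y axis, one on its -x side (about the robot's right), one on its +x side (left). They are only 34 mm wide along y, so fingers can pass down beside them at both ends of the roll's diameter. Foot plate 90 x 60 x 8 mm. Origin: centre of the foot's underside, z up.
- cradle_vee (a point): middle of the cradle's valley line, 26 mm above the worktop; same axes as the cradle. A roll in the cradle leans with its bore axis at 45 degrees, one end face flat on one slope and its rim on the other; its middle is then 31 mm above the valley line and 8.5 mm from it towards the slope on which the end face lies.
- amber_stand: fixed peg stand with amber (orange) collar and tip: dark foot 110 x 80 x 10 mm, upright 14 x 24 mm and 126 mm high at its far (+x) side, and one level steel peg, 10 mm diameter, 110 mm above the worktop, that points along the stand's -x (towards the robot). Origin: centre of the foot's underside, z up.
- amber_stand_peg (a point): on the axis of the amber stand's peg, 110 mm above the worktop; same axes as the stand. From here the collar's face (40 mm diameter) is at x = +41 mm, the raised tip (disc of 16 mm diameter) at x = -38 to -42 mm, with bare peg between. A roll hanging on the peg has its middle 8 mm below the peg's axis.
- blue_stand: a like peg stand with blue collar and tip, not to be used. Origin as for the amber stand
- bench_vice: grey bench vice, fixed on the worktop in front of the robot, slightly to its right, never moved: about 195 mm along x, 100 mm along y, 108 mm high; an obstacle to carry things over. Origin on the worktop, near the middle of its foot.
Mind the look-alikes: they are no part of the job. Leave any green or turquoise look-alike of the cradle alone.

How it is judged (in metres and radians):
On the way:
1. the amber roll leans at rest in the V-cradle, let go of ((angle between amber_roll's own z axis and vertical between 0.6 and 0.97 rad or angle between amber_roll's own z axis and vertical between 2.17 and 2.54 rad) and horizontal distance between amber_roll_center and cradle_vee below 0.024 m and z of amber_roll_center in the frame of cradle_vee between 0.025 and 0.037 m and contact force between the fingers and amber_roll below 0.05 N and linear speed of amber_roll below 0.02 m/s), for 0.2 s.
At the end, for the whole second after the job is handed in: The amber roll hangs at rest on the amber peg, wholly between collar and tip (middle -25 to +29 mm from the peg's midpoint along it, within 8 mm sideways, 3 to 14 mm below its axis, bore within 0.3 rad of it); the blue roll is within 30 mm of its start (x of amber_roll_center in the frame of amber_stand_peg between -0.025 and 0.029 m and y of amber_roll_center in the frame of amber_stand_peg between -0.008 and 0.008 m and z of amber_roll_center in the frame of amber_stand_peg between -0.014 and -0.003 m and angle between the z axis of amber_roll and the x axis of amber_stand, either way round below 0.3 rad and linear speed of amber_roll below 0.03 m/s and distance of blue_roll from where it was at the start of the episode below 0.03 m); the robot touches nothing.
It fails at once if the blue roll is shifted by more than 30 mm (distance of blue_roll from where it was at the start of the episode above 0.03 m).
It also fails if it takes over 72 s, if anything falls off the work surface, if the arm or the gripper's body presses on something with over 40 N, if the wrist force passes 120 N, or if a joint passes its speed limit or range.

ROBOT

A 7-joint arm with a two-finger parallel gripper is mounted at the origin on a cart in front of the work surface, level with it; the furniture and walls round the work are solid. World frame = base frame: x ahead of the robot, y to its left, z up, the work surface at z = 0. Lengths are in mm, angles in degrees, forces in N, time in s.
With the tool pointing down it reaches from about 350 to 900 mm from the base axis. Payload 8.1 kg.
Tool frame: the origin (TCP) lies on the centre line of the jaws, within the pads' length; the fingertips stand 11 mm ahead of it and the grasp point (between the pads) lies 8 mm behind it; z points along the fingers, y is the direction in which the jaws open and shut (so a half turn about z gives the same grasp; the last joint's range is limited). The gripper opens to 85 mm and grips with 20 to 120 N. Pads are 22 mm wide; open, the fingers measure 114 mm over their backs; the gripper's body (76 mm by 85 mm) begins 54 mm behind the grasp point. The pads swing forward as they close: fully open they stand 13 mm farther back than shut.
Start: joints at [60.241, 24.895, 1.432, 90.138, -0.665, 64.973, -4.303], TCP at [253.001, -571.516, 242.323] pointing down, gripper open.
Joint ranges: [-149.89, 149.89], [-25.12, 119.58], [-72.63, 75.52], [4.76, 147.25], [-75.54, 255.54], [6.69, 114.76], [-157.13, 157.13]. Speed limits (degrees/s): [127.2, 127.2, 172.46, 172.46, 180, 180, 180].

INTERFACE

Orientations are given as [roll, pitch, yaw] about the fixed x, y, z axes, in that order (R = Rz(yaw) Ry(pitch) Rx(roll)).
In Python, from station import arm gives the robot as it stands.
- The arm moves only by the tool play_rows, never from a script. Its argument "motion" is text: rows parted by semicolons, each of 7 numbers parted by spaces: the shift along the world's x, y, z in mm, then the turn, a rotation vector about the world's x, y, z in degrees, then the opening, from 0 (shut) to 1 (fully open). A call has 1 to 12 rows; each row shifts and turns the commanded pose from where the row before left it; what a row does not reach is not made up. A row lasts 1/10 s, in which the tool goes at most 50 mm and 8.59 degrees, less where a joint would pass 70% of its speed; a pose out of reach is approached as far as the arm can. A call is refused whole if a number of a shift passes 50 or a number of a turn 8.59, either way. A call with a gripper value outside its range is refused whole. The fingers move at their own pace and stop on an object; "newtons" is the grip in N (left out, the last holds). Time passes only in rows, so rows that do not move let the fingers close. It gives the time, the measured TCP pose, the force and the opening at its end, in the units of the state.
- arm.observe(): the state, without advancing time (a new reading comes with each control period).
- arm.read_camera(name): name is "scene" or "top"; returns a dict with "pixels" (480x640x3 uint8, red, green, blue), "fx", "fy", "cx", "cy" (pixels), "k1" (the pictures are not rectified: a ray, as slopes to the right and down, at radius r is drawn at 1 + k1 r^2 times it, then the intrinsics apply), "rvec" (rotation vector, rad) and "tvec" (3), from world to camera coordinates, as OpenCV has them. Camera axes: x right, y down, z forward; pixel columns grow to the right and rows downward; lengths in mm; the calibration is good to about 2 mm. A picture is of the moment at which its call begins. There is no depth.
- arm.sign_off(): hands the job in, once; it reports no verdict.
The state is a dict: "time": time; "joint_positions": joint angles; "dq": joint speeds; "joint_efforts": joint torques, N m; "position": TCP position; "tcp_rot": TCP orientation; "ft_force": force on the tool from outside, world axes, zero at the start; "torque": the same for the moment, N m; "width": opening from 0.0 (shut) to 1.0 (fully open).
Only numpy, scipy, OpenCV 4.12 (cv2) and the standard library are available. Lean on these libraries where they do the work, as an engineer would, in place of code of your own. Each camera call takes 0.05 s, during which the arm holds its last target. There are 200 camera calls.

## Working session

There is one attempt and no reset: what is moved stays moved. The work goes in short steps, Python scripts to look and compute and a tool call to move; the robot and the scene stay as the last step left them, time stands still between calls to the robot, and variables do not carry over. Pictures are saved under pics/ and viewed, about 8 in all and at most 12, crops included, and the job is handed in when it is done.

Besides the shell and the picture viewer there is one more tool, called after "Emit:" in YAML: its name, and indented under it one key for each argument. play_rows: Moves the arm, as the interface text tells. Its arguments: {"type":"object","properties":{"motion":{"type":"string"},"newtons":{"type":"number"}},"required":["motion"]}

```bash
ls; mkdir -p pics
python3 - <<'E'
from station import arm
import cv2
s=arm.observe();print(s)
for n in("scene","top"):
    c=arm.read_camera(n);cv2.imwrite(f"pics/{n}0.png",c["pixels"][:,:,::-1]);print({k:v for k,v in c.items() if k!="pixels"})
E
```

```text
pics
{'time': 0.0, 'joint_positions': array([60.24289364, 24.93432642,  1.43332662, 90.1905986 , -0.66512722,
       64.97363225, -4.30452313]), 'dq': array([ 0.02455912,  0.03719592,  0.12872287,  0.05496199, -0.03272361,
        0.06396743,  0.01922236]), 'joint_efforts': array([ 3.56995051e-04, -6.70469570e+01,  1.02540560e+00, -3.16219568e+01,
        1.56383944e-02,  1.26119616e-02,  1.46450105e-05]), 'position': array([ 252.72458189, -571.07645547,  241.53939952]), 'tcp_rot': array([-1.79910193e+02,  8.73982580e-03,  2.38704805e+01]), 'ft_force': array([ 0.00163034,  0.50343403, -0.14517404]), 'torque': array([ 0.00078845, -0.02764151,  0.01615913]), 'width': 1.0001173742487732}
{'fx': 553.4945237239853, 'fy': 553.4945237239853, 'cx': 323.5851928738462, 'cy': 241.15149094318133, 'k1': -8.022219244776704e-05, 'rvec': array([ 0.60908723, -2.58379786,  1.23949459]), 'tvec': array([ 518.1850365 ,  151.0346252 , 1480.50154949])}
{'fx': 513.6652528575416, 'fy': 513.6652528575416, 'cx': 320.4794617952921, 'cy': 240.2259164173221, 'k1': -0.03257996525981952, 'rvec': array([ 2.16066936, -2.10418151,  0.1716555 ]), 'tvec': array([ 116.52457923,  524.90080956, 1287.32944241])}
```

View pics/scene0.png

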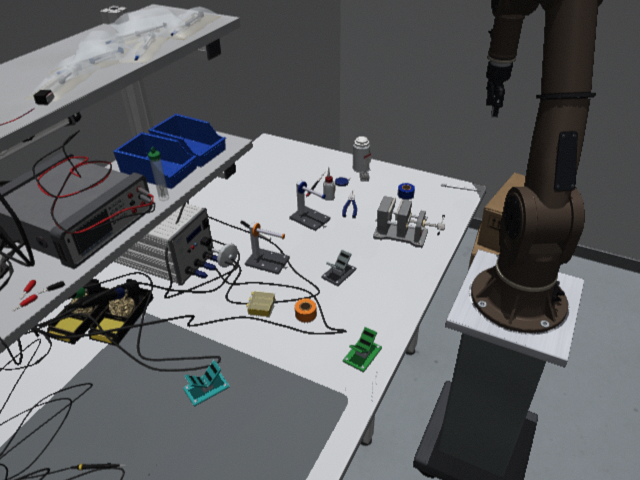

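View pics/top0.png

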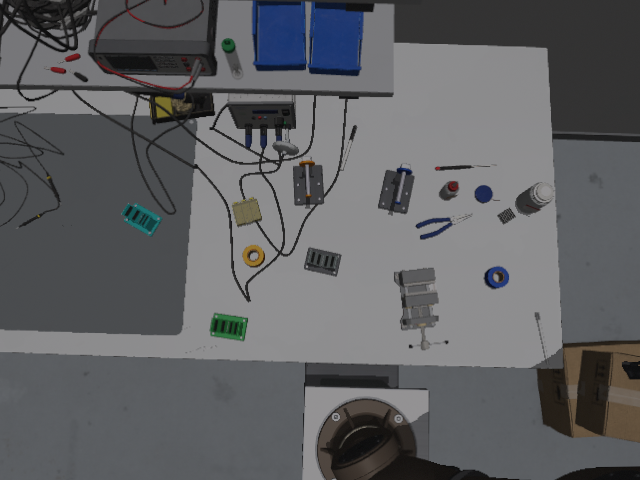

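Scene: amber roll at top-view px (254,256), grey cradle (323,262), amber stand (308,183) with its peg pointing down in the picture; vice around (418,300), blue roll (497,277). I'll zoom in on the relevant areas next.

```bash
cat > h.py <<'E'
import numpy as np, cv2
from station import arm
class Cam:
    def __init__(s,n):
        c=arm.read_camera(n); s.c=c; s.im=c["pixels"]; s.R=cv2.Rodrigues(c["rvec"])[0]; s.t=c["tvec"]
        s.K=np.array([[c["fx"],0,c["cx"]],[0,c["fy"],c["cy"]],[0,0,1.]]); s.d=np.array([c["k1"],0,0,0.])
        s.o=-s.R.T@s.t; s.hsv=cv2.cvtColor(s.im,cv2.COLOR_RGB2HSV)
    def ray(s,p):
        u=cv2.undistortPoints(np.array(p,float).reshape(-1,1,2),s.K,s.d).reshape(-1,2)
        return np.c_[u,np.ones(len(u))]@s.R
    def plane(s,p,z):
        r=s.ray(p); return s.o+r*((z-s.o[2])/r[:,2])[:,None]
    def proj(s,P): return cv2.projectPoints(np.array(P,float).reshape(-1,3),s.c["rvec"],s.t,s.K,s.d)[0].reshape(-1,2)
    def blobs(s,lo,hi,amin=8,box=None):
        m=cv2.inRange(s.hsv,np.array(lo),np.array(hi))
        if box: k=np.zeros_like(m);x0,y0,x1,y1=box;k[y0:y1,x0:x1]=1;m=m*k
        n,l,st,ce=cv2.connectedComponentsWithStats(m)
        return [(ce[i].round(1),st[i].tolist()) for i in range(1,n) if st[i][4]>=amin]
def tri(a,pa,b,pb):
    ra,rb=a.ray(pa)[0],b.ray(pb)[0]; A=np.c_[ra,-rb]; x=np.linalg.lstsq(A,b.o-a.o,rcond=None)[0]
    p,q=a.o+ra*x[0],b.o+rb*x[1]; return (p+q)/2,np.linalg.norm(p-q)
E
python3 - <<'E'
from h import *
t=Cam("top");s=Cam("scene")
for n,c in(("top",t),("scene",s)):
    print(n); [print(b) for b in c.blobs((8,150,90),(22,255,255))]
a=cv2.resize(t.im[145:290,225:345],None,fx=4,fy=4,interpolation=cv2.INTER_CUBIC)
b=cv2.resize(s.im[210:325,235:365],None,fx=4,fy=4,interpolation=cv2.INTER_CUBIC)
cv2.imwrite("pics/ztop.png",a[:,:,::-1]);cv2.imwrite("pics/zscene.png",b[:,:,::-1])
print(t.plane([[254,256]],32),t.plane([[323,262]],26),t.plane([[308,183]],10))
E
```

```text
top
(array([306.7, 161.6]), [300, 161, 14, 3, 25])
(array([253. , 255.2]), [243, 245, 21, 21, 224])
scene
(array([254. , 227.9]), [252, 224, 5, 9, 15])
(array([305. , 306.4]), [295, 298, 21, 17, 205])
[[477.42971196 302.39794228  32.        ]] [[467.21747454 122.40656879  26.        ]] [[683.56847053 168.6445069   10.        ]]
```

View pics/ztop.png

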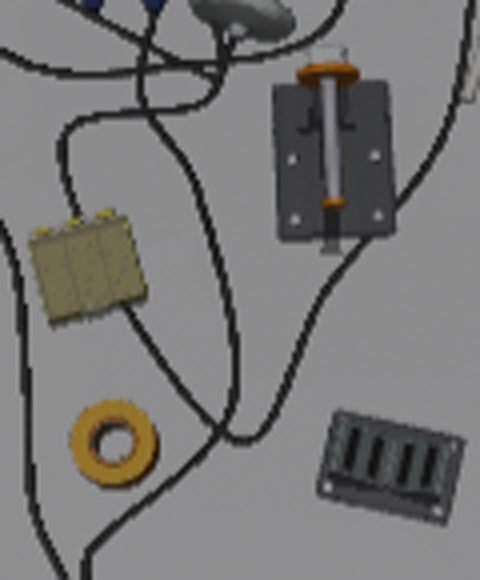

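View pics/zscene.png

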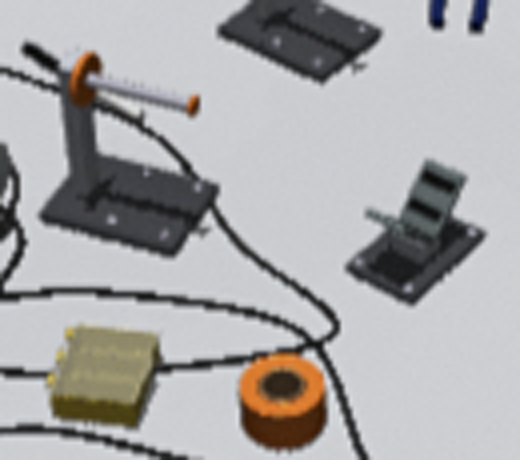

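Zoom shows the roll flat at crop (114,443), the cradle foot corners (337,410),(465,438),(446,524),(318,493), and the stand foot corners (273,85),(388,80),(395,233),(280,241). The peg runs from the collar (328,72) to the tip (334,202) in the top view. In the scene view the tip is at (194,104) and the collar at (86,78).

Run:
```python
from h import *
t=Cam("top");s=Cam("scene")
T=lambda l:(np.array(l,float)+.5)/4-.5+[225,145]
S=lambda l:(np.array(l,float)+.5)/4-.5+[235,210]
def rect(l,z):
    P=t.plane(T(l),z); c=P.mean(0); a=(P[0]+P[3]-P[1]-P[2])/2; b=(P[0]+P[1]-P[2]-P[3])/2
    an=lambda v:np.degrees(np.arctan2(v[1],v[0])).round(1)
    print(c.round(1),"left axis",np.linalg.norm(a).round(1),an(a),"up axis",np.linalg.norm(b).round(1),an(b))
rect([(337,410),(465,438),(446,524),(318,493)],8)
rect([(273,85),(388,80),(395,233),(280,241)],10)
print("cams",t.o.round(),s.o.round())
tip=tri(t,T([(334,202)]),s,S([(194,104)]));col=tri(t,T([(328,72)]),s,S([(86,78)]));print(tip,col)
print(t.plane(T([(334,202),(328,72)]),110))
d=(col[0]-tip[0])[:2];print(np.linalg.norm(d),np.degrees(np.arctan2(d[1],d[0])))
# roll: outer contour of orange
m=cv2.inRange(t.hsv,(8,120,70),(24,255,255));m[:240]=0;m[275:]=0
c=max(cv2.findContours(m,0,2)[0],key=cv2.contourArea);e=cv2.minEnclosingCircle(c);print(e,t.plane([e[0]],32),t.plane([(253.0,255.2)],24))
m=cv2.inRange(s.hsv,(5,100,60),(24,255,255));n,l,st,ce=cv2.connectedComponentsWithStats(m)
for z,q in((0,0),):pass
p=S([(282,384)]);print("roll scene",s.plane(p,32))
```

```text
[471.7 123.8   8. ] left axis 86.9 78.4 up axis 57.6 -11.1
[679.6 168.2  10. ] left axis 78.0 94.8 up axis 108.3 4.3
cams [ 302.  121. 1357.] [ -28. 1177. 1047.]
(array([622.39438339, 163.36214029, 112.23503439]), np.float64(2.0218245745109376)) (array([706.56255087, 169.60485959, 111.05253678]), np.float64(2.987072500979924))
[[623.94827628 163.80437609 110.        ]
 [708.36990641 170.20462784 110.        ]]
84.39935995594969 4.241838117175806
((253.0, 255.3333282470703), 10.541024208068848) [[479.11025001 305.0890623   32.        ]] [[480.53118321 306.21965638  24.        ]]
roll scene [[479.38372846 304.57395933  32.        ]]
```

Emit:
play_rows:
  motion: "16.5 36.8 0 0 0 4.57 1;16.5 36.8 0 0 0 4.57 1;16.5 36.8 0 0 0 4.57 1;16.5 36.8 0 0 0 4.57 1;16.5 36.8 0 0 0 4.57 1;16.5 36.8 0 0 0 4.57 1;16.5 36.8 0 0 0 4.57 1;16.5 36.8 0 0 0 4.57 1;16.5 36.8 0 0 0 4.57 1;16.5 36.8 0 0 0 4.57 1;16.5 36.8 0 0 0 4.57 1;16.5 36.8 0 0 0 4.57 1"
  newtons: 40

```text
time: 1.5
position: [451.4, -128.4, 242.6]
tcp_rot: [180.0, 0.0, 78.9]
ft_force: [0.4, -0.8, -0.6]
width: 0.999
```

Emit:
play_rows:
  motion: "2.6 39.5 0 0 0 0 1;2.6 39.5 0 0 0 0 1;2.6 39.5 -10 0 0 0 1;2.6 39.5 -10 0 0 0 1;2.6 39.5 -10 0 0 0 1;2.6 39.5 -15 0 0 0 1;2.6 39.5 -15 0 0 0 1;2.6 39.5 -15 0 0 0 1;2.6 39.5 -15 0 0 0 1;2.6 39.5 -15 0 0 0 1;2.6 39.5 -15 0 0 0 1;0 0 0 0 0 0 1"

```text
time: 2.7
position: [477.5, 310.5, 120.7]
tcp_rot: [-179.8, -0.1, 79.1]
ft_force: [-0.6, -0.4, 0.4]
width: 1.0
```

Emit:
play_rows:
  motion: "1.5 -5 -15 0 0 0 1;0 0 -30 0 0 0 1;0 0 -30 0 0 0 1;0 0 -29 0 0 0 1;0 0 0 0 0 0 1;0 0 0 0 0 0 0.3;0 0 0 0 0 0 0.3;0 0 0 0 0 0 0.3;0 0 0 0 0 0 0.3;0 0 0 0 0 0 0.3;0 0 0 0 0 0 0.3;0 0 0 0 0 0 0.3"

```text
time: 3.9
position: [482.0, 300.2, 20.4]
tcp_rot: [179.9, -0.1, 78.7]
ft_force: [-1.8, -0.4, 4.6]
width: 0.641
```

Emit:
play_rows:
  motion: "0 0 0 0 0 0 0.3;0 0 0 0 0 0 0.3;0 0 30 0 0 0 0.3;0 0 40 0 0 0 0.3;0 0 30 0 0 0 0.3;0 0 0 0 0 0 0.3;0 0 0 0 0 0 0.3"

```text
time: 4.6
position: [481.9, 299.8, 120.0]
tcp_rot: [179.8, -0.1, 78.7]
ft_force: [0.1, -0.9, -1.6]
width: 0.646
```

Run:
```python
from h import *
for i in range(3):
    t=Cam("top"); s=arm.observe(); print(s["time"],s["position"].round(1),s["tcp_rot"].round(1),s["joint_positions"].round(1),s["width"].round(3),s["ft_force"].round(1))
s=Cam("scene")
a=cv2.resize(t.im[205:305,200:340],None,fx=3,fy=3); b=cv2.resize(s.im[230:330,260:400],None,fx=3,fy=3)
cv2.imwrite("pics/g1.png",np.vstack([a,b])[:,:,::-1])
```

```text
Traceback (most recent call last):
AttributeError: 'float' object has no attribute 'round'
```

Run:
```python
from h import *
for i in range(3):
    t=Cam("top"); s=arm.observe(); print(s["time"],s["position"].round(1),s["tcp_rot"].round(1),s["joint_positions"].round(1),s["width"],s["ft_force"].round(1))
s=Cam("scene")
a=cv2.resize(t.im[205:305,200:340],None,fx=3,fy=3); b=cv2.resize(s.im[230:330,260:400],None,fx=3,fy=3)
cv2.imwrite("pics/g1.png",np.vstack([a,b])[:,:,::-1])
```

```text
4.7 [480.8 299.  118. ] [-180.     0.    78.7] [-16.5  30.4 -29.1 104.7  18.8  49.8 -65.9] 0.6354762542603734 [-0.1  0.1 -0.9]
4.75 [480.7 299.  117.6] [-1.80e+02  1.00e-01  7.87e+01] [-16.5  30.4 -29.1 104.7  18.8  49.8 -65.9] 0.6397347122500247 [ 0.4 -0.6 -1.3]
4.8 [480.6 299.  117.4] [-1.799e+02  1.000e-01  7.870e+01] [-16.6  30.4 -29.1 104.7  18.8  49.8 -65.9] 0.6374598030482017 [-0.2 -0.2 -1. ]
```

View pics/g1.png

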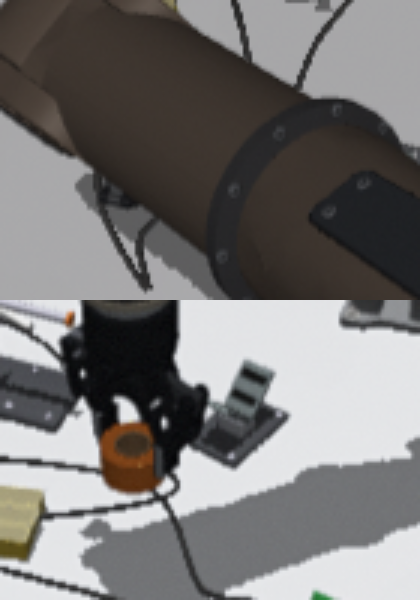

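The roll is held between the pads, about 5 mm to the +y side of the tool axis. Next I carry it over the cradle while tilting 45°.

Emit:
play_rows:
  motion: "-1.2 -18.7 1.2 -4.41 0.9 0 0.3;-1.2 -18.7 1.2 -4.41 0.9 0 0.3;-1.2 -18.7 1.2 -4.41 0.9 0 0.3;-1.2 -18.7 1.2 -4.41 0.9 0 0.3;-1.2 -18.7 1.2 -4.41 0.9 0 0.3;-1.2 -18.7 1.2 -4.41 0.9 0 0.3;-1.2 -18.7 1.2 -4.41 0.9 0 0.3;-1.2 -18.7 1.2 -4.41 0.9 0 0.3;-1.1 -18.6 1.2 -4.41 0.9 0 0.3;-1.1 -18.5 1 -4.41 0.9 0 0.3;0 0 0 0 0 0 0.3;0 0 0 0 0 0 0.3"

```text
time: 6.05
position: [469.1, 113.6, 129.3]
tcp_rot: [-179.7, 44.9, 78.9]
ft_force: [0.5, 0.7, -0.2]
width: 0.64
```

Run:
```python
from h import *
import time
for i in range(3):
    t=Cam("top"); s=arm.observe()
print(s["time"],s["position"].round(1),s["tcp_rot"].round(1),s["joint_positions"].round(1),s["width"],s["ft_force"].round(1))
s=Cam("scene")
a=cv2.resize(t.im[205:305,260:400],None,fx=4,fy=4); b=cv2.resize(s.im[210:310,280:420],None,fx=4,fy=4)
cv2.imwrite("pics/g2.png",b[:,:,::-1]); cv2.imwrite("pics/g2t.png",t.im[:,:,::-1])
# reference: predicted roll center & end face centres at hover
import numpy as np
x=np.array([.2,.98,0]);z=np.array([0,0,1.])
c=np.array([469.5,112.9,130])+2.6*x-4.7*z; n=(x+z)/2**.5
print((s.proj([c,c+16*n])-[280,210])*4+1.5)
```

```text
6.2 [469.5 113.6 130.3] [-179.8   44.9   78.8] [-28.9  40.  -15.9  99.4  33.2  84.7 -72.4] 0.6342261835820099 [-0.5 -0.9 -0.2]
[[243.06541263 110.06560729]
 [232.97526713 105.04756358]]
```

View pics/g2.png

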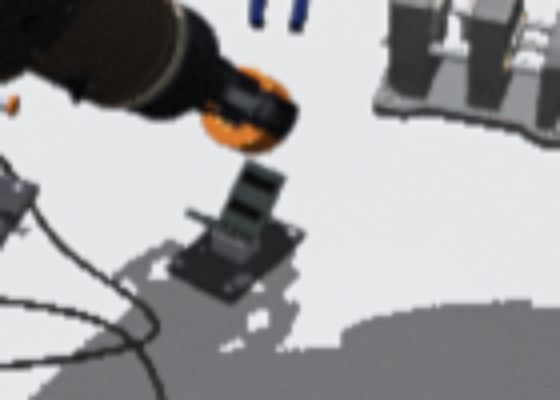

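Emit:
play_rows:
  motion: "0 -0.7 -22 0 0 0 0.3;0 0 -22 0 0 0 0.3;0 0 -12 0 0 0 0.3;0 0 -6 0 0 0 0.3;0 0 -4 0 0 0 0.3;0 0 0 0 0 0 0.3;0 0 0 0 0 0 0.3"

```text
time: 6.95
position: [469.8, 113.2, 65.1]
tcp_rot: [-179.8, 44.9, 78.8]
ft_force: [-0.3, 4.0, 5.2]
width: 0.638
```

Emit:
play_rows:
  motion: "0 2 -1 0 0 0 0.3;0 0 0 0 0 0 0.3;0 1 -1 0 0 0 0.3;0 0 0 0 0 0 0.3;0 0 0 0 0 0 0.3"

```text
time: 7.45
position: [469.8, 115.2, 63.1]
tcp_rot: [-179.9, 45.0, 78.8]
ft_force: [0.6, 1.8, 9.7]
width: 0.64
```

Emit:
play_rows:
  motion: "0 0 0.5 0 0 0 0.75;0 0 0 0 0 0 0.85;0 0 0 0 0 0 1;0 0 0 0 0 0 1;0 0 0 0 0 0 1;2.8 13.9 14.1 0 0 0 1;4.2 20.8 21.2 0 0 0 1;4.2 20.8 21.2 0 0 0 1;4.2 20.8 21.2 0 0 0 1;4.2 20.8 21.2 0 0 0 1;0 0 0 0 0 0 1"

```text
time: 8.55
position: [489.5, 216.1, 163.3]
tcp_rot: [-179.9, 44.7, 78.9]
ft_force: [0.7, 0.6, -0.5]
width: 0.998
```

Run:
```python
from h import *
for i in range(2):
    t=Cam("top"); s=arm.observe()
print(s["time"],s["position"].round(1),s["tcp_rot"].round(1),s["joint_positions"].round(1),s["ft_force"].round(1))
s=Cam("scene")
for n,c in(("top",t),("scene",s)):
    print(n); [print(b) for b in c.blobs((5,120,60),(24,255,255))]
a=cv2.resize(t.im[205:305,260:400],None,fx=4,fy=4); b=cv2.resize(s.im[230:305,280:420],None,fx=4,fy=4)
cv2.imwrite("pics/g3.png",cv2.resize(np.vstack([a,b]),None,fx=.85,fy=.85)[:,:,::-1])
```

```text
8.65 [488.8 212.4 161.3] [-179.8   45.    78.8] [-34.9  43.5 -16.4  86.2  30.2  94.8 -71.8] [ 0.  -0.8  0.6]
top
(array([149.8, 106.7]), [149, 103, 2, 10, 13])
(array([306.4, 163. ]), [299, 161, 16, 6, 61])
(array([308.4, 195.3]), [306, 194, 6, 3, 12])
(array([326. , 260.4]), [314, 249, 24, 24, 380])
scene
(array([405.5, 187.1]), [403, 186, 5, 3, 8])
(array([341.4, 257.3]), [330, 247, 22, 21, 282])
(array([259.1, 312. ]), [248, 309, 23, 7, 78])
(array([ 56.1, 333. ]), [49, 330, 16, 6, 42])
(array([100.8, 337.6]), [91, 334, 21, 10, 86])
(array([ 65.4, 339.3]), [61, 338, 9, 4, 19])
(array([ 79.5, 467. ]), [78, 465, 4, 5, 10])
```

View pics/g3.png

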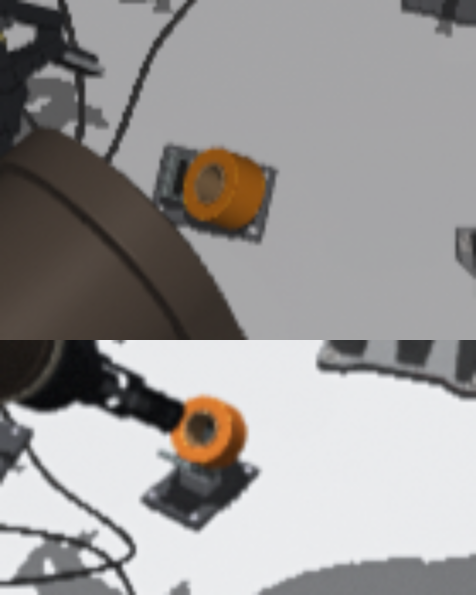

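The roll leans in the cradle, released, with its face on the right slope (bore at top px ≈ (321.5,259.4), scene px ≈ (339.7,255.9)). Now I swing to the other 45° lean for the regrasp.

Emit:
play_rows:
  motion: "-2.7 -13.3 10 7.35 -1.49 0 1;-2.7 -13.3 10 7.35 -1.49 0 1;-2.7 -13.3 10 7.35 -1.49 0 1;-2.7 -13.3 10 7.35 -1.49 0 1;-2.6 -13.3 0 7.35 -1.49 0 1;-2.6 -13.3 0 7.35 -1.49 0 1;-2.6 -13.3 0 7.35 -1.49 0 1;-2.6 -13.3 0 7.35 -1.49 0 1;-2.6 -13.3 -19 7.35 -1.49 0 1;-2.6 -13.3 -20 7.35 -1.49 0 1;-2.6 -13.3 -20 7.35 -1.49 0 1;-2.6 -13.3 -20 7.35 -1.49 0 1"

```text
time: 9.9
position: [456.8, 55.7, 126.1]
tcp_rot: [180.0, -43.0, 78.9]
ft_force: [1.5, -0.7, -1.3]
width: 0.997
```

Emit:
play_rows:
  motion: "0 0 0 0 0 0 1;0 0 0 0 0 0 1;0 0 0 0 0 0 1"

```text
time: 10.2
position: [456.8, 58.0, 126.9]
tcp_rot: [-179.8, -42.7, 79.0]
ft_force: [-0.2, 0.2, -0.2]
width: 0.998
```

Run:
```python
from h import *
t=Cam("top");s=Cam("scene");o=arm.observe()
print(o["time"],o["position"].round(2),o["tcp_rot"].round(1),o["joint_positions"].round(1),o["ft_force"].round(1))
p,e=tri(t,[(321.4,259.3)],s,[(339.6,255.8)]);print(p,e)
n=np.array([.2,.98,1])/2**.5;n[:2]*=1;print("centre",p-16*n)
c=np.array([470.2,117,57.5]);print("pred upper face",c+16*n,t.proj([c+16*n]),s.proj([c+16*n]))
m=cv2.inRange(t.hsv,(5,120,60),(24,255,255))
print([b for b in t.blobs((5,120,60),(24,255,255)) if b[1][4]>150],[b for b in s.blobs((5,120,60),(24,255,255)) if b[1][4]>150])
```

```text
10.3 [457.35  58.68 127.68] [180.  -42.6  79.3] [ 50.1  34.2 -44.7 123.4 -34.5  35.8  29.2] [-1.  -0.1 -0. ]
[467.7956493  126.27112206  68.81521286] 1.8254420393683732
centre [465.5329076  115.18368773  57.50150436]
pred upper face [472.4627417  128.08743433  68.8137085 ] [[320.83975816 257.79401868]] [[337.45083883 255.64558196]]
[(array([326. , 260.4]), [314, 249, 24, 23, 378])] [(array([341. , 256.8]), [330, 247, 22, 21, 305])]
```

Emit:
play_rows:
  motion: "0 0 -11.4 2.4 -0.5 0 1;0 0 0 0 0 0 1;2 10.5 -10.75 0 0 0 1;2 10.5 -10.75 0 0 0 1;2 10.5 -10.75 0 0 0 1;2 10.5 -10.75 0 0 0 1;2 10.5 -10.75 0 0 0 1;2 10.5 -10.75 0 0 0 1;0 0 0 0 0 0 1;0 0 0 0 0 0 1"

```text
time: 11.3
position: [469.3, 120.9, 51.5]
tcp_rot: [-180.0, -45.2, 79.1]
ft_force: [0.5, -0.7, 0.2]
width: 1.003
```

Run:
```python
from h import *
t=Cam("top");s=Cam("scene");o=arm.observe()
print(o["time"],o["position"].round(2),o["tcp_rot"].round(1),o["joint_positions"].round(1),o["ft_force"].round(1))
a=cv2.resize(t.im[225:300,280:400],None,fx=4,fy=4); b=cv2.resize(s.im[225:300,290:410],None,fx=4,fy=4)
cv2.imwrite("pics/g4.png",np.vstack([a,b])[:,:,::-1])
```

```text
11.4 [469.65 120.07  51.34] [-180.   -45.2   79. ] [ 45.   47.  -48.  126.3 -38.5  19.8  34.2] [-0.4 -1.4 -0.2]
```

View pics/g4.png

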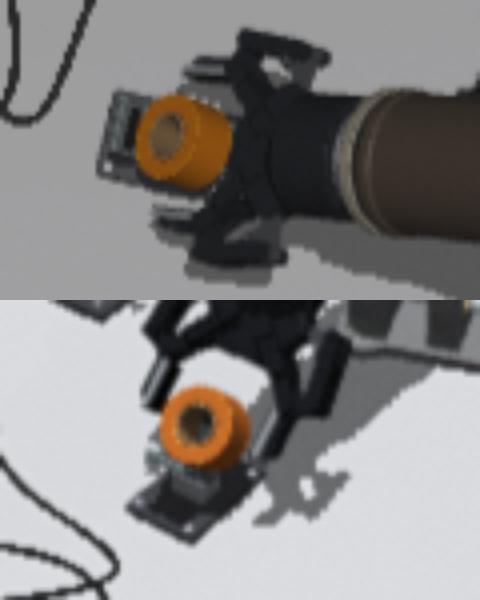

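The open fingers straddle the roll evenly in both views (pad tips at crop (205,70) and (175,220), roll at (185,143)). Closing the gripper.

Emit:
play_rows:
  motion: "0 0 0 0 0 0 0.8;0 0 0 0 0 0 0.7;0 0 0 0 0 0 0.3;0 0 0 0 0 0 0.3;0 0 0 0 0 0 0.3;0 0 0 0 0 0 0.3;0 0 0 0 0 0 0.3;0 0 0 0 0 0 0.3"

```text
time: 12.2
position: [469.5, 119.8, 50.9]
tcp_rot: [-179.9, -45.3, 78.9]
ft_force: [-2.7, -6.3, 8.2]
width: 0.643
```

Emit:
play_rows:
  motion: "0 0 10 0 0 0 0.3;0 0 30 0 0 0 0.3;0 0 40 0 0 0 0.3;0 0 40 0 0 0 0.3;0 0 5 -7.35 1.49 0 0.3;0 0 5 -7.35 1.49 0 0.3;0 0 5 -7.35 1.49 0 0.3;0 0 5 -7.35 1.49 0 0.3;0 0 5 -7.35 1.49 0 0.3;0 0 5 -7.35 1.49 0 0.3;0 0 0 0 0 0 0.3;0 0 0 0 0 0 0.3"

```text
time: 13.4
position: [468.5, 121.8, 200.6]
tcp_rot: [-179.5, -0.5, 79.0]
ft_force: [0.2, -0.1, -1.2]
width: 0.643
```

Emit:
play_rows:
  motion: "6 3 0 0 0 8.5 0.3;6 3 0 0 0 8.5 0.3;6 3 0 0 0 8.5 0.3;6 3 0 0 0 8.5 0.3;6 3 0 0 0 8.5 0.3;6 3 0 0 0 8.5 0.3;6 3 0 0 0 8.5 0.3;6 3 0 0 0 8.5 0.3;6 3 0 0 0 8.5 0.3;6 3 0 0 0 8.5 0.3;6 3 0 0 0 8.5 0.3;6 3 0 0 0 8.5 0.3"

```text
time: 14.6
position: [541.0, 153.5, 199.7]
tcp_rot: [-179.6, -0.5, -179.0]
ft_force: [-1.0, -0.6, -1.2]
width: 0.642
```

Emit:
play_rows:
  motion: "0 0 0 0 0 3.4 0.3;0 0 0 0 0 0 0.3;0 0 0 0 0 0 0.3;0 0 0 0 0 0 0.3"

```text
time: 15.0
position: [541.0, 155.2, 200.2]
tcp_rot: [-179.6, -0.5, -176.0]
ft_force: [0.3, 1.1, -0.5]
width: 0.647
```

Run:
```python
from h import *
t=Cam("top");s=Cam("scene");o=arm.observe()
print(o["time"],o["position"].round(2),o["tcp_rot"].round(1),o["joint_positions"].round(1),o["ft_force"].round(1),o["width"])
a=cv2.resize(t.im[130:260,260:400],None,fx=3,fy=3); b=cv2.resize(s.im[160:300,230:370],None,fx=4,fy=4)
cv2.imwrite("pics/g5.png",b[:,:,::-1]);cv2.imwrite("pics/g5t.png",a[:,:,::-1])
print([x for x in t.blobs((5,120,60),(24,255,255))if x[1][4]>20],[x for x in s.blobs((5,120,60),(24,255,255))if x[1][4]>10])
```

```text
15.1 [541.08 155.88 200.35] [-179.6   -0.4 -175.9] [  9.7  28.4 -44.6  98.9  22.4  62.5  51.9] [ 0.2  0.1 -0.8] 0.6411923555725451
[(array([301.8, 227. ]), [298, 224, 12, 6, 29])] [(array([313.6, 213.7]), [309, 204, 11, 21, 170]), (array([255.2, 229.6]), [252, 223, 8, 14, 64]), (array([255.8, 311.7]), [248, 309, 16, 7, 62]), (array([267.1, 312.8]), [265, 310, 5, 6, 17]), (array([ 55.9, 332.8]), [49, 330, 16, 6, 40]), (array([100.7, 337.7]), [91, 334, 21, 9, 88]), (array([ 65.3, 339.6]), [60, 339, 10, 3, 16]), (array([ 79.8, 466.8]), [78, 464, 4, 6, 12])]
```

View pics/g5.png

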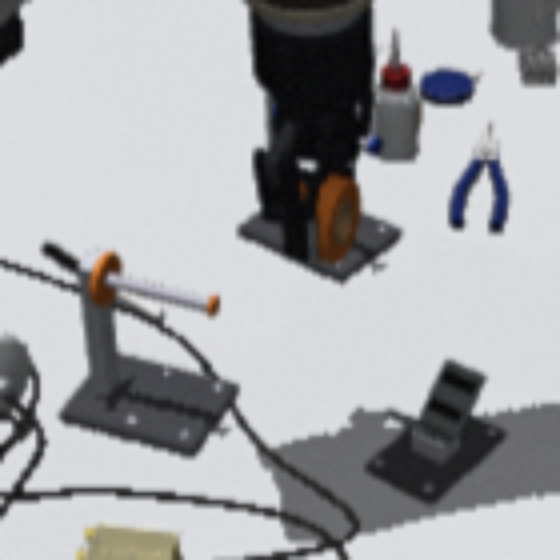

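Roll held upright, bore level, in front of the peg (near face centre about crop (341,218)); peg tip at crop (212,304). Now comparing predictions with these pixels.

Run:
```python
from h import *
s=Cam("scene");o=arm.observe();print(o["position"].round(2))
tc=o["position"];b=np.array([-np.cos(np.radians(4.2)),-np.sin(np.radians(4.2)),0])
C=tc+[0,0,7]+2.2*b; f=C+16*b
# project face outline & bore outline, compare with picture
th=np.linspace(0,2*np.pi,60,endpoint=False);y=np.cross([0,0,1.],b)
ring=lambda r,c:c+r*(np.cos(th)[:,None]*y+np.sin(th)[:,None]*[0,0,1.])
m=cv2.inRange(s.hsv,(0,60,30),(24,255,255));box=m[185:235,295:335]
ys,xs=np.nonzero(box);print("mask bbox",xs.min()+295,xs.max()+295,ys.min()+185,ys.max()+185)
P=s.proj(ring(28,f));print("pred face c",s.proj([f]),"bbox",P[:,0].min(),P[:,0].max(),P[:,1].min(),P[:,1].max())
mid=np.array([663.5,166.6,110]);d=-b
print("tip pred",s.proj([mid-40*d,mid-42*d]),"collar",s.proj([mid+41*d]))
m2=cv2.inRange(s.hsv,(3,100,60),(24,255,255));
for bx in((275,225,295,245),(245,215,268,245)):
    x0,y0,x1,y1=bx;k=m2[y0:y1,x0:x1];yy,xx=np.nonzero(k);print(len(xx),xx.mean()+x0,yy.mean()+y0,xx.min()+x0,xx.max()+x0,yy.min()+y0,yy.max()+y0)
print("mm/px:",[ (s.proj([f+v])-s.proj([f])).round(2) for v in (np.array([10,0,0]),np.array([0,10,0]),np.array([0,0,10]))])
v=s.im.copy()
v=cv2.resize(v[165:250,230:350],None,fx=6,fy=6,interpolation=cv2.INTER_CUBIC)
q=lambda p:tuple(int(i) for i in((p-[230,165])*6+2.5))
for r in(28,13):
    cv2.polylines(v,[np.array([q(p) for p in s.proj(ring(r,f))])],True,(0,255,0),1)
cv2.polylines(v,[np.array([q(p) for p in s.proj(ring(8,mid-42*d))])],True,(0,0,255),1)
cv2.polylines(v,[np.array([q(p) for p in s.proj(ring(20,mid+41*d))])],True,(0,0,255),1)
cv2.imwrite("pics/g6.png",v[:,:,::-1])
```

```text
[541.09 156.11 200.39]
mask bbox 305 319 203 225
pred face c [[315.6048638  215.09275408]] bbox 311.2589058875238 319.825470556201 204.50146889734262 225.64730481614993
tip pred [[282.3755788  236.11921152]
 [283.03021785 236.28583137]] collar [[256.30017273 229.48245342]]
9 282.8888888888889 235.44444444444446 282 284 234 237
69 255.2753623188406 229.52173913043478 252 259 223 236
mm/px: [array([[-3.42, -0.99]]), array([[-1.79,  2.05]]), array([[-0.08, -3.15]])]
```

View pics/g6.png

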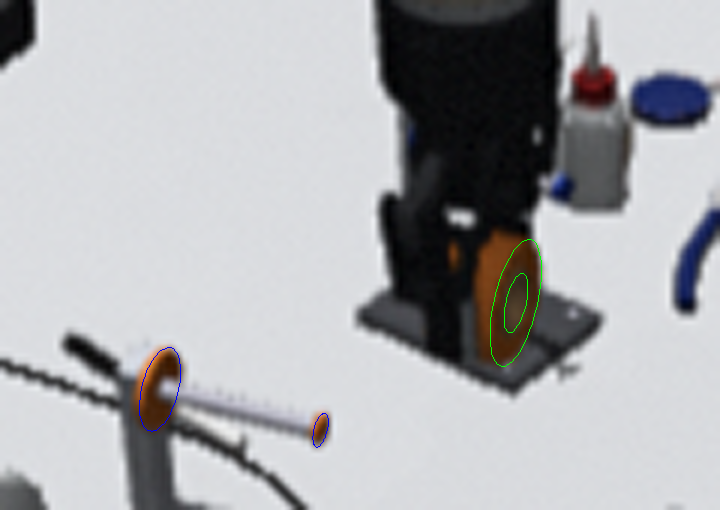

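Emit:
play_rows:
  motion: "0 1.3 -20 0 0 0 0.3;0 0 -25 0 0 0 0.3;0 0 -25 0 0 0 0.3;0 0 -20 0 0 0 0.3;0 0 -8.7 0 0 0 0.3;15 1.1 0 0 0 0 0.3;15 1.1 0 0 0 0 0.3;15 1.1 0 0 0 0 0.3;5 0.4 0 0 0 0 0.3;0 0 0 0 0 0 0.3;0 0 0 0 0 0 0.3;0 0 0 0 0 0 0.3"

```text
time: 16.35
position: [590.5, 161.4, 101.8]
tcp_rot: [-179.5, -0.4, -175.7]
ft_force: [-0.2, 0.2, -1.6]
width: 0.645
```

Run:
```python
from h import *
s=Cam("scene");o=arm.observe();print(o["time"],o["position"].round(2),o["tcp_rot"].round(1),o["ft_force"].round(1),o["joint_positions"].round(1))
tc=o["position"];b=np.array([-np.cos(np.radians(4.2)),-np.sin(np.radians(4.2)),0])
C=tc+[0,0,8.3]+2.2*b; f=C+16*b
mid=np.array([663.5,166.6,110]);d=-b;print("along",(C-mid)@d,"lat",(C-mid)@np.cross([0,0,1],d),"z",C[2]-110)
th=np.linspace(0,2*np.pi,60,endpoint=False);y=np.cross([0,0,1.],b)
ring=lambda r,c:c+r*(np.cos(th)[:,None]*y+np.sin(th)[:,None]*[0,0,1.])
v=cv2.resize(s.im[195:265,235:335],None,fx=7,fy=7,interpolation=cv2.INTER_CUBIC)
q=lambda p:tuple(int(i) for i in((p-[235,195])*7+3))
cv2.polylines(v,[np.array([q(p) for p in s.proj(ring(28,f))])],True,(0,255,0),1)
cv2.polylines(v,[np.array([q(p) for p in s.proj(ring(8,mid-42*d))])],True,(0,0,255),1)
cv2.imwrite("pics/g7.png",v[:,:,::-1])
```

```text
16.4 [590.59 161.36 101.81] [-179.5   -0.4 -175.8] [ 0.3 -0.1 -0.8] [  5.6  38.3 -39.8  97.7  29.1  55.4  48.9]
along -75.30127796182755 lat 0.11589710683354319 z 0.10866646019292148
```

View pics/g7.png

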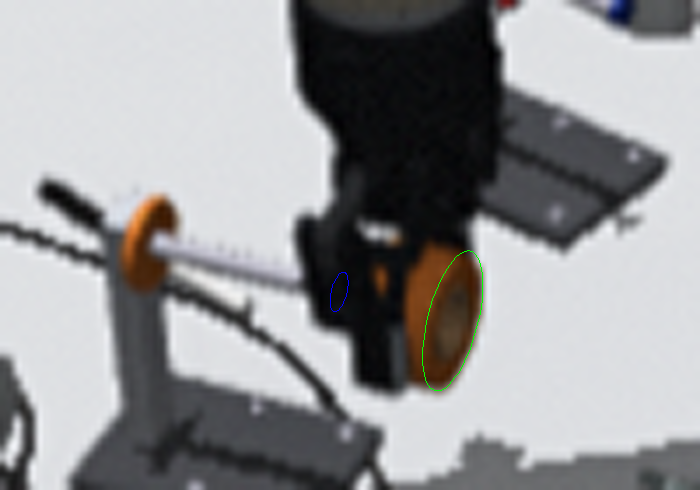

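Face outline matches the prediction to under 1 px and the bore lines up with the peg. Threading carefully, watching the force.

Emit:
play_rows:
  motion: "8 0.6 0 0 0 0 0.3;8 0.6 0 0 0 0 0.3;6 0.45 0 0 0 0 0.3;6 0.45 0 0 0 0 0.3;0 0 0 0 0 0 0.3;0 0 0 0 0 0 0.3"

```text
time: 17.0
position: [619.1, 163.5, 101.4]
tcp_rot: [-179.6, -0.4, -175.8]
ft_force: [-1.1, 0.1, -1.0]
width: 0.644
```

Emit:
play_rows:
  motion: "8 0.6 0 0 0 0 0.3;8 0.6 0 0 0 0 0.3;8 0.6 0 0 0 0 0.3;8 0.6 0 0 0 0 0.3;6 0.45 0 0 0 0 0.3;5 0.35 0 0 0 0 0.3;4 0.3 0 0 0 0 0.3;0 0 0 0 0 0 0.3;0 0 0 0 0 0 0.3"

```text
time: 17.9
position: [666.0, 167.0, 101.6]
tcp_rot: [-179.6, -0.4, -175.8]
ft_force: [0.6, 0.3, -0.4]
width: 0.644
```

Emit:
play_rows:
  motion: "0 0 -3 0 0 0 0.3;0 0 -3 0 0 0 0.3;0 0 0 0 0 0 0.3;0 0 -0.5 0 0 0 0.3;0 0 0 0 0 0 0.3;0 0 0 0 0 0 0.3"

```text
time: 18.5
position: [666.2, 167.0, 95.2]
tcp_rot: [-179.6, -0.4, -175.8]
ft_force: [-0.7, -0.7, -0.9]
width: 0.645
```

Emit:
play_rows:
  motion: "0 0 -1 0 0 0 0.3;0 0 0 0 0 0 0.3;0 0 -0.5 0 0 0 0.3;0 0 0 0 0 0 0.3;0 0 0 0 0 0 0.3"

```text
time: 19.0
position: [666.4, 167.0, 94.5]
tcp_rot: [-179.6, -0.4, -175.8]
ft_force: [-1.7, -1.4, 7.5]
width: 0.643
```

Emit:
play_rows:
  motion: "0 0 0.5 0 0 0 0.7;0 0 0 0 0 0 0.8;0 0 0 0 0 0 1;0 0 0 0 0 0 1;0 0 0 0 0 0 1;0 0 0 0 0 0 1;0 0 15 0 0 0 1;0 0 25 0 0 0 1;0 0 30 0 0 0 1;0 0 40 0 0 0 1;-30 0 30 0 0 0 1;-40 0 0 0 0 0 1"

```text
time: 20.2
position: [598.4, 168.7, 239.7]
tcp_rot: [-179.7, 0.1, -175.9]
ft_force: [0.2, 1.1, 0.4]
width: 0.997
```

Emit:
play_rows:
  motion: "-40 -20 10 0 0 0 1;-40 -40 10 0 0 0 1;-30 -40 0 0 0 0 1;-30 -40 0 0 0 0 1;0 -40 0 0 0 0 1;0 0 0 0 0 0 1;0 0 0 0 0 0 1;0 0 0 0 0 0 1;0 0 0 0 0 0 1;0 0 0 0 0 0 1"

```text
time: 21.2
position: [461.5, -6.6, 252.9]
tcp_rot: [-179.6, -0.4, -175.7]
ft_force: [-0.3, -0.6, 0.3]
width: 1.004
```

Run:
```python
from h import *
t=Cam("top");s=Cam("scene");o=arm.observe();print(o["time"],o["position"].round(1),o["ft_force"].round(1),o["width"])
a=cv2.resize(t.im[140:210,270:350],None,fx=5,fy=5); b=cv2.resize(s.im[205:275,235:315],None,fx=5,fy=5)
cv2.imwrite("pics/g8.png",np.hstack([a,b])[:,:,::-1])
for c in(t,s):
    print([x for x in c.blobs((5,120,60),(24,255,255))if x[1][4]>20][:4])
print([(x,t.plane([x[0]],32).round(0)) for x in t.blobs((105,120,60),(125,255,255)) if 480<x[0][0]<515])
mid=np.array([663.5,166.6,102]);d=np.array([.997,.075,0]);print(t.proj([mid,mid-16*d,mid+16*d,[623.5,163.6,110],[704,170,110]]).round(1).tolist(),s.proj([mid-16*d,mid+16*d]).round(1).tolist())
```

```text
21.3 [461.4  -7.1 252.8] [-0.9 -0.2 -0.2] 1.0021418235212367
[(array([306.6, 162.9]), [299, 161, 16, 6, 59]), (array([307.3, 178.9]), [297, 171, 22, 18, 313])]
[(array([255.1, 229.5]), [252, 223, 8, 14, 63]), (array([268.4, 234.7]), [260, 225, 19, 21, 253]), (array([258.9, 312. ]), [248, 309, 23, 7, 74]), (array([ 56.2, 332.9]), [49, 330, 16, 6, 41])]
[((array([483.4, 193.3]), [475, 186, 17, 16, 211]), array([[ 662., -300.,   32.]])), ((array([497.4, 276.9]), [488, 267, 21, 21, 224]), array([[ 439., -330.,   32.]]))]
[[307.6, 180.7], [307.9, 186.8], [307.3, 174.6], [308.2, 195.3], [306.7, 164.3]] [[274.8, 236.4], [264.5, 233.8]]
```

View pics/g8.png

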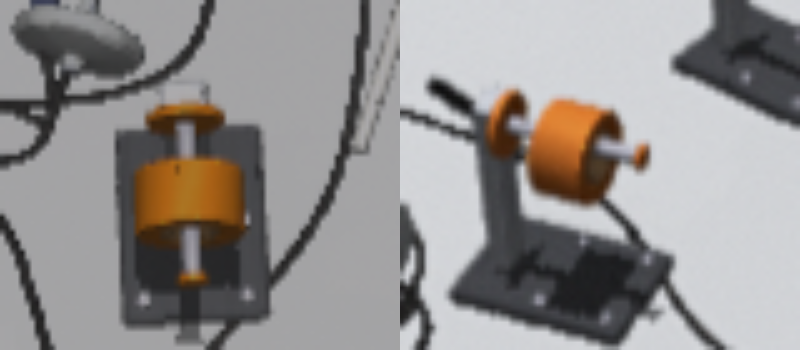

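The roll hangs on the amber peg, clear of the collar at left-crop (186,117) and the tip at (192,278). The blue roll is still at px (497.4,276.9). I'll wait a moment for it to settle, then hand in.

Emit:
play_rows:
  motion: "0 0 0 0 0 0 1;0 0 0 0 0 0 1;0 0 0 0 0 0 1;0 0 0 0 0 0 1;0 0 0 0 0 0 1;0 0 0 0 0 0 1;0 0 0 0 0 0 1;0 0 0 0 0 0 1;0 0 0 0 0 0 1;0 0 0 0 0 0 1"

```text
time: 22.3
position: [461.4, -7.9, 252.8]
tcp_rot: [-179.6, -0.4, -175.8]
ft_force: [-0.4, -1.3, 0.1]
width: 1.0
```

Run:
```python
from h import *
for i in range(2):
    for n in("top","scene"): print(n,[x for x in Cam(n).blobs((5,120,60),(24,255,255))if x[1][4]>200][:2])
print(arm.sign_off())
```

```text
top [(array([307.3, 178.9]), [297, 171, 22, 18, 313])]
scene [(array([268.4, 234.7]), [260, 225, 19, 21, 255])]
top [(array([307.3, 178.9]), [297, 171, 22, 18, 312])]
scene [(array([268.4, 234.6]), [260, 225, 19, 21, 255])]
the job is handed in; nothing more can be done
None
```

The amber roll is hanging on the amber peg, and I handed the job in at about 22.5 s of robot time; no verdict was reported. I laid the roll at 45° in the grey V-cradle and let go. I then took it again from the opposite 45° lean so the bore came level, threaded it past the tip, lowered it onto the peg and backed off.

- **Cradle stop:** a picture taken after I backed away showed the roll leaning in the cradle, face on the right slope. I had no direct reading of its speed or the finger contact there.
- **Threading:** forces stayed under 2 N all the way on. Lowering met the peg about 7 mm down, against 8 mm expected.
- **Last checks:** both cameras show the roll between collar and tip, near the peg's middle. It moved 0.1 px or less between the last frames, so it is at rest. The gripper is open and well clear.
- **Blue roll:** in the top view just before hand-in it sat at pixel (497.4, 276.9), where it was in the first picture.
- **Disagreements:** the two cameras differed by 2–3 mm on the peg's position and up to 5 mm on the roll in the cradle. Neither affected the result.

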